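# Roll a tin up the drilling gutter to its stop

### The job

With closed fingertips, push the white spotted tin lying in the plywood gutter slowly up the slope and over the hump at the top, so that it settles against the red stop board and stays there, ready to be drilled. Only push it: do not pick it up, squeeze it, flick it or let it run back down, and leave the brown tin, the jar and the lids beside the gutter alone. Finish with the hand clear of everything.

Things in the scene. Friction and masses are not known exactly. Their poses are not given: they have to be found in the camera images.
- gutter: Fixed plywood gutter on the table: a straight open channel 329 mm long, 112 mm wide inside. Side walls 10 mm thick, tops 60 mm above the table. Origin on the table, mid-width; x runs along the channel, uphill to the red stop board; y across; z up. Dark lip across the low end, x = -177 to -165 mm, top 24 mm above the table. Red stop board: face at x = 140 mm, 12 mm thick, 85 mm tall.
- gutter_ramp (a point): Middle of the rising grey floor's low edge, at the lip (gutter x = -165 mm, 12 mm above the table). Its x axis runs uphill along the floor, its z axis is square to it. The floor rises evenly at 7 degrees to the hump. The tin, if let go before the hump, rolls back down; its centre rides at z = 33 mm here.
- gutter_dip (a point): Middle of the hump's ridge (gutter x = 65 mm, 40 mm above the table). Its x axis runs down the yellow floor that falls at 7 degrees to 31 mm above the table at the stop; its z axis is square to that floor. Once its centre is past the hump the tin rolls to the stop by itself; its centre rides at z = 33 mm here.
- gutter_seat (a point): Where the tin's centre is when the tin rests against the stop: gutter x = 107 mm, 68 mm above the table, on the channel's middle line.
- tin: Loose closed tin, white with red, green and yellow spots and bright rims: cylinder 66 mm in diameter, 100 mm long, about 0.12 kg, lying across the gutter (6 mm play at each end), free to roll along it. Origin at its very centre, y along its axis; x and z turn as it rolls. Starts at the low end against the lip, centre at about gutter x = -142 mm, 48 mm above the table.
- brown_tin: Loose brown tin with dark spots standing upright near the gutter, 66 mm in diameter, 100 mm tall, origin at the centre of its underside. To be left alone.
- jar: Loose amber glass jar with a yellow cap standing near the gutter, 52 mm in diameter, 70 mm tall, origin at the centre of its underside. To be left alone.
- lids: Loose stack (one piece) of green, white and red lids lying near the gutter, 72 mm in diameter, 21 mm tall, origin at the centre of its underside. To be left alone.
There are look-alikes about, which are no part of the job. Leave any purple or turquoise look-alike of the tin alone.

How it is judged:
By the outcome, as a careful person would: the job done as asked, in the order asked, and still so for the second after the job is handed in, with the robot touching nothing.
It also fails if it takes over 45 s, if anything falls off the work surface, if the arm or the gripper's body presses on something with over 40 N, if the wrist force passes 120 N, or if a joint passes its speed limit or range.

### The arm

A 7-joint arm with a two-finger parallel gripper is mounted at the origin on the work surface. World frame = base frame: x ahead of the robot, y to its left, z up, the work surface at z = 0. Lengths are in mm, angles in degrees, forces in N, time in s.
With the tool pointing down it reaches from about 400 to 875 mm from the base axis. Payload 6.5 kg.
Tool frame: the origin (TCP) lies midway between the tips of the shut fingers; the grasp point (between the pads) lies 19 mm behind it; z points along the fingers, x is the direction in which the jaws open and shut, and the axes are right-handed (so a half turn about z gives the same grasp; the last joint's range is limited). The gripper opens to 85 mm and grips with 20 to 120 N. Pads are 22 mm wide; open, the fingers measure 114 mm over their backs; the gripper's body (76 mm by 85 mm) begins 54 mm behind the grasp point. The pads swing forward as they close: fully open they stand 13 mm farther back than shut.
Start: joints at [-76.616, 30.733, -0.252, 88.115, 0.149, 61.152, -4.079], TCP at [191.959, 621.001, 231.29] pointing down, gripper open.
Joint ranges: [-154.64, 154.64], [-21.42, 123.67], [-72.66, 72.17], [13.99, 137.28], [-74.86, 254.86], [10.95, 109.41], [-158.01, 158.01]. Speed limits (degrees/s): [136.94, 136.94, 180, 180, 180, 180, 180].

### API

Orientations are given as a 3x3 rotation matrix whose columns are the frame's x, y, z axes.
In Python, from cell import bot, viewer gives the robot as it stands. The module is installed in compiled form; this text tells all that it offers.
- The arm moves only by the tool apply_moves, never from a script. Its argument "motion" is a list that holds one entry, the list of rows, each a list of 7 numbers: the shift along the tool's x, y, z in mm, then the turn, a rotation vector about the tool's x, y, z in degrees, then the opening, from -1 (shut) to 1 (fully open), so that 0 is half open. A call has 1 to 5 rows; each row shifts and turns the commanded pose from where the row before left it, along the tool's axes as they then stand; what a row does not reach is not made up. A row lasts 1/12 s, in which the tool goes at most 41.7 mm and 7.16 degrees, less where a joint would pass 70% of its speed; a pose out of reach is approached as far as the arm can. A call is refused whole if a number of a shift passes 41.7 or a number of a turn 7.16, either way. A call with a gripper value outside its range is refused whole. The fingers move at their own pace and stop on an object; "force" is the grip in N (left out, the last holds). Time passes only in rows, so rows that do not move let the fingers close. It gives the time, the measured TCP pose, the force and the opening at its end, in the units of the state.
- bot.get_obs(): the state, without advancing time (a new reading comes with each control period).
- viewer.grab_frame(name): name is "scene" or "side" or "wrist"; returns a dict with "pixels" (420x560x3 uint8, blue, green, red), "range_z" (420x560 float32, mm along the optical axis (not along the pixel's ray), 0 where there is no reading), "intrinsics" (3x3 intrinsics, pixels), "extrinsics" (4x4, takes a point from world to camera coordinates); the wrist camera has in their place "mount" (4x4, takes a point from camera to tool coordinates, whose origin is the TCP and whose axes are the tool frame's). Camera axes: x right, y down, z forward; pixel columns grow to the right and rows downward; lengths in mm; the calibration is good to about 2 mm. A picture is of the moment at which its call begins: read the wrist's pose just before it.
- bot.hand_in(): hands the job in, once; it reports no verdict.
The state is a dict: "time": time; "joint_pos": joint angles; "joint_velocities": joint speeds; "effort": joint torques, N m; "tool_pos": TCP position; "eef_rot": TCP orientation; "wrist_force": force on the tool from outside, world axes, zero at the start; "torque": the same for the moment, N m; "opening": finger opening in mm.
Only numpy, scipy, OpenCV 4.12 (cv2) and the standard library are available. Lean on these libraries where they do the work, as an engineer would, in place of code of your own. Each camera call takes 0.05 s, during which the arm holds its last target.

## Working session

There is one attempt and no reset: what is moved stays moved. The work goes in short steps, Python scripts to look and compute and a tool call to move; the robot and the scene stay as the last step left them, time stands still between calls to the robot, and variables do not carry over. Pictures are saved under pics/ and viewed, and the job is handed in when it is done.

Besides the shell and the picture viewer there is one more tool, called after "Call:" in YAML: its name, and indented under it one key for each argument. apply_moves: Moves the arm, as the interface text tells. Its arguments: {"type":"object","properties":{"motion":{"type":"array","items":{"type":"array","items":{"type":"array","items":{"type":"number"}}}},"force":{"type":"number"}},"required":["motion"]}

```bash
mkdir -p pics; python3 - <<'E'
from cell import bot, viewer
import cv2,numpy as np
o=bot.get_obs()
print(o['time'],o['tool_pos'],np.round(o['eef_rot'],3),o['opening'],o['wrist_force'])
for n in ['scene','side']:
    f=viewer.grab_frame(n); cv2.imwrite(f'pics/{n}0.png',f['pixels']); np.savez(f'{n}0.npz',**{k:v for k,v in f.items()})
    print(n,f['intrinsics'],np.round(f['extrinsics'],3))
E
```

```text
0.0 [191.81344838 620.38790485 230.41361914] [[ 0.295  0.955 -0.   ]
 [ 0.955 -0.295 -0.002]
 [-0.002  0.    -1.   ]] 85.87182145439151 [-0.32524548  0.24414771  0.05027892]
scene [[382.24643695   0.         273.92529735]
 [  0.         382.24643695 205.77819184]
 [  0.           0.           1.        ]] [[ 2.200000e-02  1.000000e+00  8.000000e-03  4.326800e+01]
 [ 7.880000e-01 -1.200000e-02 -6.150000e-01 -4.189460e+02]
 [-6.150000e-01  2.000000e-02 -7.880000e-01  1.218488e+03]
 [ 0.000000e+00  0.000000e+00  0.000000e+00  1.000000e+00]]
side [[485.56220702   0.         275.58900326]
 [  0.         485.56220702 213.43165491]
 [  0.           0.           1.        ]] [[-9.99000e-01 -3.70000e-02 -1.20000e-02  5.57848e+02]
 [-8.00000e-03  4.93000e-01 -8.70000e-01  8.93580e+01]
 [ 3.80000e-02 -8.69000e-01 -4.93000e-01  7.80514e+02]
 [ 0.00000e+00  0.00000e+00  0.00000e+00  1.00000e+00]]
```

View pics/scene0.png

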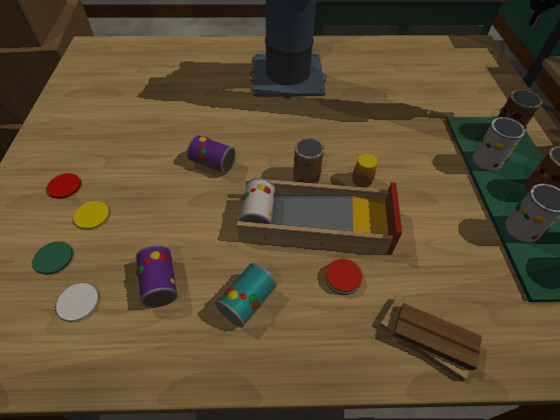

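View pics/side0.png

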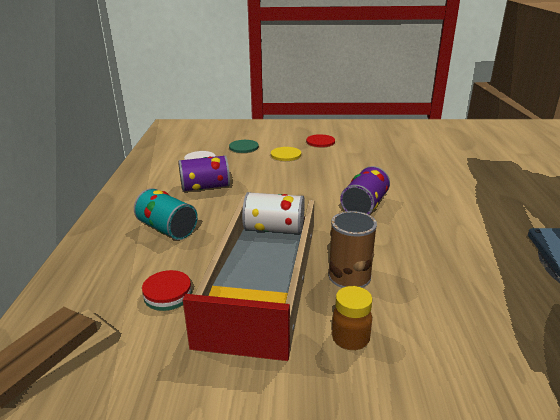

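The task tin is the white spotted one in the gutter: scene (258,201), side (273,213). The other white tins at scene (498,143) and (535,213) stand on the green mat, and the purple and turquoise ones are look-alikes. I'll confirm with a crop and find the gutter pose.

```bash
cat > h.py <<'E'
import numpy as np,cv2
def cloud(f):
    K=f['intrinsics'];T=f['extrinsics'];d=f['range_z'].astype(float)
    v,u=np.mgrid[:420,:560]
    P=np.stack([(u-K[0,2])/K[0,0]*d,(v-K[1,2])/K[1,1]*d,d],-1)
    W=(P-T[:3,3])@T[:3,:3]   # R^T (p-t)
    W[d==0]=np.nan
    return W
E
python3 - <<'E'
from h import *
for n in ['scene','side']:
    f=np.load(f'{n}0.npz');W=cloud(f);im=f['pixels'];hsv=cv2.cvtColor(im,cv2.COLOR_BGR2HSV)
    roi=np.zeros((420,560),bool)
    if n=='scene': roi[170:260,225:410]=1
    else: roi[185:360,180:318]=1
    H,S,V=hsv[...,0],hsv[...,1],hsv[...,2]
    red=roi&((H<6)|(H>174))&(S>180)&(V>60)
    # red board top z>80
    p=W[red]; p=p[~np.isnan(p).any(1)]
    t=p[(p[:,2]>79)]
    print(n,'red',len(p),'zmax',np.percentile(p[:,2],98)); print(' top rect',cv2.minAreaRect(t[:,:2].astype(np.float32)), np.median(t,0))
    w=roi&(W[...,2]>56)&(W[...,2]<64)&(H>8)&(H<25)&(S<190)
    q=W[w]; print(' wall',len(q),cv2.minAreaRect(q[:,:2].astype(np.float32)))
    yel=roi&(H>18)&(H<32)&(S>200); q=W[yel];print(' yellow',len(q),np.nanmedian(q,0),np.nanmin(q,0),np.nanmax(q,0))
    wh=roi&(S<60)&(V>150)&(W[...,2]>40);q=W[wh];print(' tin',len(q),np.nanmedian(q,0),cv2.minAreaRect(q[:,:2].astype(np.float32)),np.nanpercentile(q[:,2],99))
    o=im.copy(); o[red]=(255,0,255); o[w]=(0,255,0); o[wh]=(255,255,0)
    c=o[160:270,215:415] if n=='scene' else o[180:360,170:380]
    c0=im[160:270,215:415] if n=='scene' else im[180:360,170:380]
    s=3 if n=='scene' else 2
    if n=='scene': out=np.vstack([c0,c])
    else: out=np.hstack([c0,c])
    cv2.imwrite(f'pics/crop_{n}.png',cv2.resize(out,None,fx=2.5 if n=='scene' else 1.8,fy=2.5 if n=='scene' else 1.8))
E
```

```text
scene red 299 zmax 86.07156838606035
 top rect ((549.3329467773438, 66.47692108154297), (314.95526123046875, 124.99853515625), 68.02775573730469) [604.9440433  192.07730056  84.02092741]
 wall 1430 ((559.166748046875, 38.70207214355469), (327.9082946777344, 175.42860412597656), 82.75544738769531)
 yellow 1148 [587.62730121 150.42858244  34.87787105] [465.40782073 -89.96110601  27.75041712] [634.26831781 192.73632839  84.76942251]
 tin 46 [558.93784908 -83.55877185  78.53296189] ((566.35595703125, -82.89234161376953), (24.86920166015625, 86.1910171508789), 83.06121826171875) 81.96934540051429
side red 6018 zmax 85.40836154219856
 top rect ((601.0092163085938, 56.58052062988281), (129.89907836914062, 307.7306823730469), 0.4928480386734009) [597.35280945 197.40198056  84.32123799]
 wall 1699 ((618.3444213867188, 32.869110107421875), (324.4398193359375, 218.8190460205078), 84.2396469116211)
 yellow 932 [591.5821278  122.82951907  38.88423936] [ 532.14253828 -259.7939564    11.52957027] [743.15944645 140.49751161  84.17871594]
 tin 1271 [569.7857802  -68.42144989  70.47472649] ((566.060546875, -81.22484588623047), (50.43157196044922, 99.55316925048828), 83.47179412841797) 81.62769288471488
```

View pics/crop_scene.png

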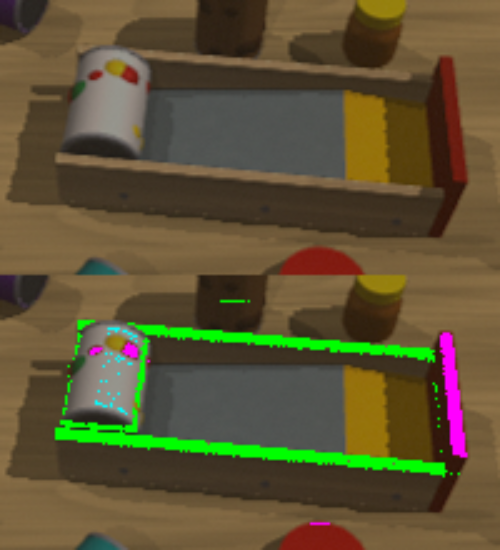

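View pics/crop_side.png

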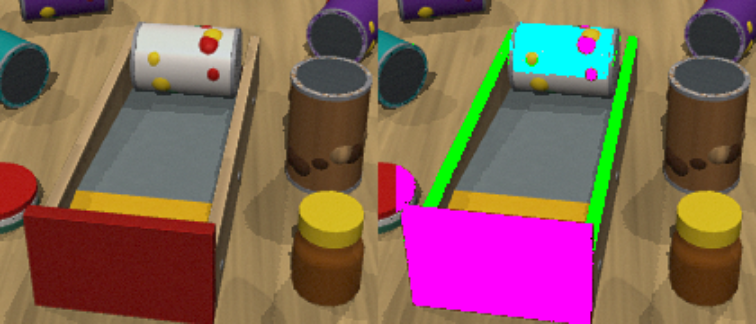

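```bash
python3 - <<'E'
from h import *
A={}
for n in ['scene','side']:
    f=np.load(f'{n}0.npz');W=cloud(f);im=f['pixels'];hsv=cv2.cvtColor(im,cv2.COLOR_BGR2HSV)
    roi=np.zeros((420,560),bool)
    if n=='scene': roi[170:260,225:410]=1
    else: roi[185:360,180:318]=1
    H,S,V=hsv[...,0],hsv[...,1],hsv[...,2]
    w=roi&(abs(W[...,2]-60)<2.5)&(H>8)&(H<25)&(S<190)
    q=W[w]; q=q[(q[:,1]>-40)&(q[:,1]<170)]
    th=[]
    for lo in (0,1):
        m=(q[:,0]+0.12*(50-q[:,1])>570)==lo   # split
        r=q[m]
        for _ in range(4):
            c=np.polyfit(r[:,1],r[:,0],1); e=r[:,0]-np.polyval(c,r[:,1]); r=r[abs(e)<max(6,2*e.std())]
        print(n,lo,len(r),'x at y=50',np.polyval(c,50),'slope deg',np.degrees(np.arctan(c[0])),e.std(), 'z',r[:,2].mean())
    red=roi&((H<6)|(H>174))&(S>150)
    p=W[red];p=p[(p[:,1]>150)&(p[:,1]<230)]
    t=p[p[:,2]>82]; print(' redtop',len(t),cv2.minAreaRect(t[:,:2].astype(np.float32)))
    fa=p[(p[:,2]<75)&(p[:,2]>40)]; 
    if len(fa)>20:
        c=np.polyfit(fa[:,0],fa[:,1],1); print(' face',len(fa),'y at x=570',np.polyval(c,570),np.degrees(np.arctan(c[0])))
    tn=roi&(W[...,2]>62)&(W[...,1]<-20)&(W[...,1]>-150); q=W[tn]; print(' tin',len(q),cv2.minAreaRect(q[:,:2].astype(np.float32)),np.percentile(q[:,2],99))
    for nm,box in (('brown',(295,325,140,185)),('jar',(350,380,150,190))):
        if n=='scene':
            q=W[box[2]:box[3],box[0]:box[1]].reshape(-1,3); q=q[q[:,2]>50]; print(nm,np.nanmin(q,0),np.nanmax(q,0))
E
```

```text
scene 0 319 x at y=50 520.7507611443228 slope deg 7.17557905896045 3.078197942224875 z 59.22411584701469
scene 1 411 x at y=50 643.4760048565298 slope deg 7.146430962369587 3.050418645245197 z 59.194422466570366
 redtop 245 ((601.3092041015625, 192.76673889160156), (11.105379104614258, 129.6637420654297), 82.5936279296875)
 tin 1122 ((565.0877075195312, -93.6562271118164), (61.46390914916992, 102.88433837890625), 82.87329864501953) 82.81500328513332
brown [413.61150736  -7.90252825  50.09471939] [518.61623951  58.25584831 102.52109521]
jar [427.05074763 112.72833998  50.2534005 ] [535.39756621 184.82008452  71.42048549]
side 0 578 x at y=50 519.183025390182 slope deg 7.347321845312733 2.950456110397276 z 59.71523696634961
side 1 530 x at y=50 641.7389926605911 slope deg 7.288379482961773 3.020331665351955 z 59.779236160121904
 redtop 808 ((599.3525390625, 195.73870849609375), (15.049589157104492, 131.5416259765625), 82.35621643066406)
 face 2223 y at x=570 204.25572111714203 -7.188821233338335
 tin 1227 ((616.7725830078125, -90.91230773925781), (53.06513977050781, 233.4730682373047), 83.66429138183594) 83.1679535953635
```

Both views agree: gutter origin ≈ (581.3, 49.4), x axis ≈ (0.126, 0.992), and tin at about (563, -91). Next I align tool x with the gutter (-10° about tool z), shut the fingers and travel to behind the low end.

Call:
apply_moves:
  motion:
    - [[-5,35,0,0,0,-5,-1],[-10,35,0,0,0,-5,-1],[-28,28,0,0,0,0,-1],[-30,28,0,0,0,0,-1],[-30,28,0,0,0,0,-1]]

```text
time: 0.52
tool_pos: [329.3, 489.1, 230.7]
eef_rot: [[0.125, 0.992, -0.0], [0.992, -0.125, -0.001], [-0.001, -0.0, -1.0]]
wrist_force: [1.2, 0.5, 0.5]
opening: 25.4
```

Call:
apply_moves:
  motion:
    - [[-30,28,0,0,0,0,-1],[-30,28,0,0,0,0,-1],[-30,28,0,0,0,0,-1],[-30,28,0,0,0,0,-1],[-30,28,0,0,0,0,-1]]

```text
time: 0.93
tool_pos: [449.1, 322.6, 231.1]
eef_rot: [[0.125, 0.992, -0.0], [0.992, -0.125, -0.0], [-0.0, -0.0, -1.0]]
wrist_force: [0.4, 0.8, 0.1]
opening: -0.0
```

Call:
apply_moves:
  motion:
    - [[-36,18,0,0,0,0,-1],[-36,18,0,0,0,0,-1],[-38,10,0,0,0,0,-1],[-38,10,0,0,0,0,-1],[-38,10,0,0,0,0,-1]]

```text
time: 1.35
tool_pos: [490.6, 129.8, 231.1]
eef_rot: [[0.125, 0.992, -0.0], [0.992, -0.125, -0.0], [-0.0, -0.0, -1.0]]
wrist_force: [0.4, 0.3, 0.8]
opening: -0.4
```

```bash
cat >> h.py <<'E'
O=np.array([581.3,49.4]);ux=np.array([.126,.992]);uy=np.array([-.992,.126])
def st():
    from cell import bot
    o=bot.get_obs();p=np.array(o['tool_pos']);R=np.array(o['eef_rot'])
    d=p[:2]-O
    print('t',round(o['time'],2),'tcp',p.round(1),'gutter',(d@ux).round(1),(d@uy).round(1),'open',round(o['opening'],1),'F',np.round(o['wrist_force'],1))
    print(R.round(3).tolist())
    return p,R
E
python3 - <<'E'
from h import *
p,R=st()
g=np.array([*(O-225*ux),p[2]]); print('to go',R.T@(g-p))
E
```

```text
t 1.35 tcp [490.6 129.8 231.1] gutter 68.3 100.1 open -0.4 F [0.4 0.3 0.8]
[[0.125, 0.992, -0.0], [0.992, -0.125, -0.0], [-0.0, -0.0, -1.0]]
to go [-2.93412079e+02  9.98525140e+01  1.96856744e-02]
```

Call:
apply_moves:
  motion:
    - [[-37,13,0,0,0,0,-1],[-37,13,0,0,0,0,-1],[-37,13,0,0,0,0,-1],[-37,13,0,0,0,0,-1],[-37,13,0,0,0,0,-1]]

```text
time: 1.77
tool_pos: [532.0, -61.7, 231.2]
eef_rot: [[0.125, 0.992, -0.0], [0.992, -0.125, 0.0], [0.0, -0.0, -1.0]]
wrist_force: [0.9, -0.2, -0.2]
opening: -0.0
```

Call:
apply_moves:
  motion:
    - [[-37,12,0,0,0,0,-1],[-36,12,0,0,0,0,-1],[-35,11,0,0,0,0,-1],[0,0,20,0,0,0,-1],[0,0,0,0,0,0,-1]]

```text
time: 2.18
tool_pos: [551.3, -174.0, 208.5]
eef_rot: [[0.13, 0.992, -0.005], [0.992, -0.13, -0.0], [-0.001, -0.004, -1.0]]
wrist_force: [-0.7, 1.5, -1.4]
opening: -0.0
```

```bash
python3 - <<'E'
from h import *
from cell import viewer
p,R=st()
for n in ['scene','side','wrist']:
    f=viewer.grab_frame(n); cv2.imwrite(f'pics/{n}1.png',f['pixels'])
    if n=='wrist': print(f['mount'])
E
```

```text
t 2.18 tcp [ 551.3 -174.   208.5] gutter -225.4 1.6 open -0.0 F [-0.7  1.5 -1.4]
[[0.13, 0.992, -0.005], [0.992, -0.13, -0.0], [-0.001, -0.004, -1.0]]
[[ 9.99998829e-01  1.08707318e-03  1.07670853e-03  1.29869584e+00]
 [-1.32961765e-03  9.65612632e-01  2.59981686e-01 -6.61260405e+01]
 [-7.57064237e-04 -2.59982813e-01  9.65612947e-01 -1.42586431e+02]
 [ 0.00000000e+00  0.00000000e+00  0.00000000e+00  1.00000000e+00]]
```

View pics/scene1.png

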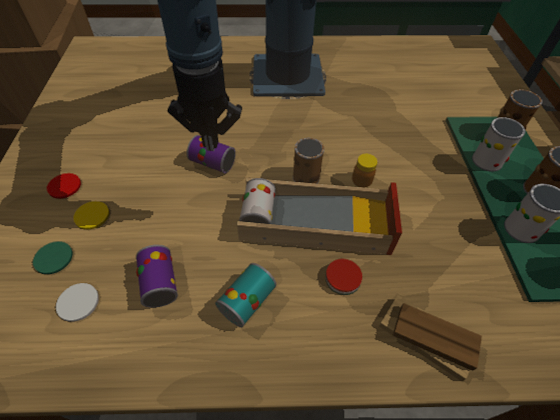

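View pics/wrist1.png

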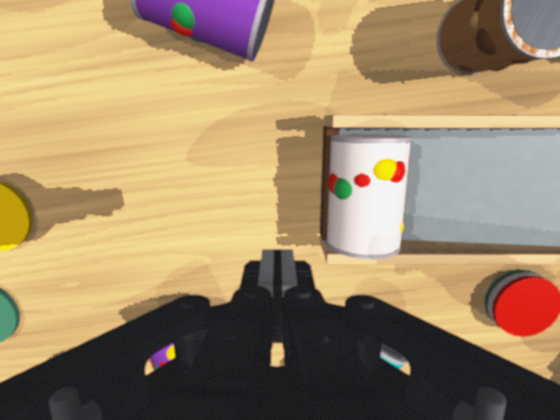

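View pics/side1.png

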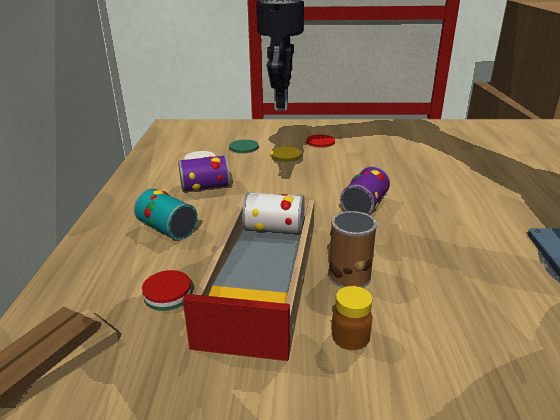

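The wrist view shows the finger linkage spreading along tool x, so I'll measure its profile before choosing which side to push with.

```bash
python3 - <<'E'
from h import *
from cell import viewer
p,R=st()
for n in ['scene','side','wrist']:
    f=viewer.grab_frame(n)
    if n=='wrist':
        K=f['intrinsics'];d=f['range_z'].astype(float);v,u=np.mgrid[:420,:560]
        P=np.stack([(u-K[0,2])/K[0,0]*d,(v-K[1,2])/K[1,1]*d,d],-1)
        M=f['mount'];Tl=P@M[:3,:3].T+M[:3,3]; Tl=Tl[d>0]
    else:
        W=cloud(f);Tl=(W.reshape(-1,3)-p)@R
    k=(abs(Tl[:,0])<90)&(abs(Tl[:,1])<60)&(Tl[:,2]>-130)&(Tl[:,2]<10)
    Tl=Tl[k];print(n,len(Tl))
    for z in range(-130,10,10):
        m=(Tl[:,2]>=z)&(Tl[:,2]<z+10)
        if m.sum()>3: print(z,m.sum(),'x',np.percentile(Tl[m,0],[1,99]).round(),'y',np.percentile(Tl[m,1],[1,99]).round())
E
```

```text
t 2.33 tcp [ 553.4 -170.3  211.3] gutter -221.4 0.0 open -0.0 F [-0.2 -0.2  0.8]
[[0.124, 0.992, -0.001], [0.992, -0.124, 0.001], [0.001, -0.001, -1.0]]
scene 2308
-130 61 x [-27.  37.] y [-3. 38.]
-120 132 x [-40.  41.] y [-4. 14.]
-110 333 x [-45.  45.] y [-4. 22.]
-100 377 x [-60.  59.] y [-10.  22.]
-90 329 x [-60.  60.] y [-7. 19.]
-80 243 x [-55.  52.] y [-7. 19.]
-70 208 x [-47.  45.] y [-9. 19.]
-60 266 x [-38.  35.] y [-10.  15.]
-50 124 x [-33.  28.] y [-7. 16.]
-40 61 x [-14.  14.] y [ 5. 14.]
-30 71 x [-14.  13.] y [-2. 14.]
-20 68 x [-14.  13.] y [-4. 14.]
-10 35 x [-13.  12.] y [ 1. 14.]
side 1552
-130 144 x [ 6. 41.] y [-33.  29.]
-120 134 x [-24.  43.] y [-10.  12.]
-110 192 x [-23.  49.] y [-18.  20.]
-100 210 x [-12.  62.] y [-18.  20.]
-90 158 x [-8. 63.] y [-16.  16.]
-80 133 x [-8. 57.] y [-16.  13.]
-70 99 x [-7. 50.] y [-16.  13.]
-60 116 x [-30.  41.] y [-12.  13.]
-50 69 x [-20.  34.] y [-12.  13.]
-40 72 x [-3. 17.] y [-10.  12.]
-30 86 x [-1. 17.] y [-10.  12.]
-20 77 x [-2. 16.] y [-10.  12.]
-10 62 x [-2. 14.] y [-10.  12.]
wrist 54565
-100 4872 x [-48.  52.] y [-21. -12.]
-90 15881 x [-54.  57.] y [-18.  -4.]
-80 14226 x [-52.  55.] y [-18.   5.]
-70 6579 x [-44.  47.] y [-18.   8.]
-60 7516 x [-36.  39.] y [-14.   8.]
-50 2634 x [-29.  32.] y [-14.   8.]
-40 1080 x [-8. 11.] y [-12.  11.]
-30 818 x [-12.  15.] y [-12.  -7.]
-20 679 x [-12.  15.] y [-12.  -7.]
-10 280 x [-10.  13.] y [-12.  -7.]
```

The fingers are straight (±14 mm) for 45 mm above the tips, and the linkage stays clear of the tin if the tips ride about 4 mm below its centre. I'll keep this orientation and go down behind the low end.

Call:
apply_moves:
  motion:
    - [[0,0,38,0,0,0,-1],[0,0,38,0,0,0,-1],[0,0,38,0,0,0,-1],[0,0,35,0,0,0,-1],[0,0,18,0,0,0,-1]]

```text
time: 2.9
tool_pos: [551.6, -169.7, 41.1]
eef_rot: [[0.123, 0.992, -0.004], [0.992, -0.123, 0.001], [0.001, -0.004, -1.0]]
wrist_force: [-0.5, -0.1, 0.4]
opening: 0.2
```

Call:
apply_moves:
  motion:
    - [[0,0,0,0,0,0,-1],[6,0,0,0,0,0,-1],[6,0,0,0,0,0,-1],[5,0,0,0,0,0,-1],[0,0,0,0,0,0,-1]]

```text
time: 3.32
tool_pos: [557.4, -152.4, 46.1]
eef_rot: [[0.122, 0.992, 0.003], [0.992, -0.122, 0.001], [0.001, 0.003, -1.0]]
wrist_force: [0.8, 0.0, -0.2]
opening: -0.1
```

```bash
python3 - <<'E'
from h import *
from cell import viewer
p,R=st()
f=viewer.grab_frame('scene');cv2.imwrite('pics/s2.png',cv2.resize(f['pixels'][100:280,150:420],None,fx=2.5,fy=2.5))
E
```

```text
t 3.32 tcp [ 557.4 -152.4   46.1] gutter -203.2 -1.7 open -0.1 F [ 0.8  0.  -0.2]
[[0.122, 0.992, 0.003], [0.992, -0.122, 0.001], [0.001, 0.003, -1.0]]
```

View pics/s2.png

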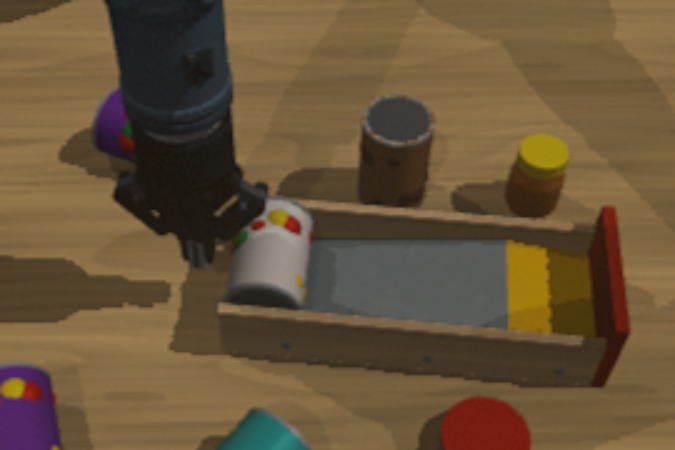

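The fingers stand behind the tin at its mid-height, centred to within 2 mm. The push starts slowly, rising with the 7° slope.

Call:
apply_moves:
  motion:
    - [[4,0,0,0,0,0,-1],[3,0,0,0,0,0,-1],[3,0,0,0,0,0,-1],[3,0,-0.2,0,0,0,-1],[3,0,-0.4,0,0,0,-1]]

```text
time: 3.78
tool_pos: [557.5, -138.3, 44.9]
eef_rot: [[0.125, 0.992, -0.0], [0.992, -0.125, 0.0], [-0.0, -0.0, -1.0]]
wrist_force: [-0.2, 0.3, 0.2]
opening: 0.2
```

Call:
apply_moves:
  motion:
    - [[3,0,-0.4,0,0,0,-1],[3,0,-0.4,0,0,0,-1],[3,0,-0.4,0,0,0,-1],[3,0,-0.4,0,0,0,-1],[3,0,-0.4,0,0,0,-1]]

```text
time: 4.2
tool_pos: [558.6, -131.0, 48.9]
eef_rot: [[0.13, 0.992, 0.0], [0.992, -0.13, -0.008], [-0.008, 0.001, -1.0]]
wrist_force: [-8.5, -18.3, 22.0]
opening: -0.7
```

```bash
python3 - <<'E'
from h import *
from cell import viewer
p,R=st()
f=viewer.grab_frame('scene');cv2.imwrite('pics/s3.png',cv2.resize(f['pixels'][100:280,150:420],None,fx=2.5,fy=2.5))
E
```

```text
t 4.2 tcp [ 558.6 -131.    48.9] gutter -181.9 -0.2 open -0.7 F [ -8.5 -18.3  22. ]
[[0.13, 0.992, 0.0], [0.992, -0.13, -0.008], [-0.008, 0.001, -1.0]]
```

View pics/s3.png

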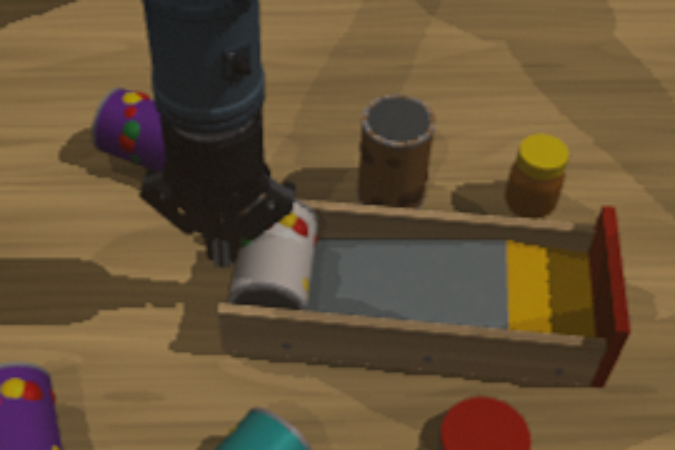

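The force is about 29 N with strong upward drag: the tin's rear surface sticks to the vertical finger face, so it can't roll (high friction). The remedy is to lean the fingers so the tips reach slightly under mid-height, which puts the push direction below the jamming angle. First I'll ease back slowly so that the tin settles on the lip.

Call:
apply_moves:
  motion:
    - [[-3,0,0,0,0,0,-1],[-3,0,0,0,0,0,-1],[-3,0,0,0,0,0,-1],[-2,0,0,0,0,0,-1],[-2,0,0,0,0,0,-1]]

```text
time: 4.67
tool_pos: [557.9, -136.1, 46.7]
eef_rot: [[0.124, 0.992, -0.0], [0.992, -0.124, 0.001], [0.001, -0.0, -1.0]]
wrist_force: [-0.9, 0.7, -0.1]
opening: 0.0
```

Call:
apply_moves:
  motion:
    - [[-2,0,0,0,0,0,-1],[-2,0,0,0,0,0,-1],[-3,0,0,0,0,0,-1],[-3,0,0,0,0,0,-1],[-3,0,0,0,0,0,-1]]

```text
time: 5.08
tool_pos: [556.1, -149.8, 46.8]
eef_rot: [[0.125, 0.992, -0.0], [0.992, -0.125, 0.0], [0.0, -0.0, -1.0]]
wrist_force: [0.4, -1.0, -0.7]
opening: -0.1
```

```bash
python3 - <<'E'
from h import *
from cell import viewer
p,R=st()
f=viewer.grab_frame('wrist');cv2.imwrite('pics/w4.png',f['pixels'])
E
```

```text
t 5.08 tcp [ 556.1 -149.8   46.8] gutter -200.7 -0.1 open -0.1 F [ 0.4 -1.  -0.7]
[[0.125, 0.992, -0.0], [0.992, -0.125, 0.0], [0.0, -0.0, -1.0]]
```

View pics/w4.png

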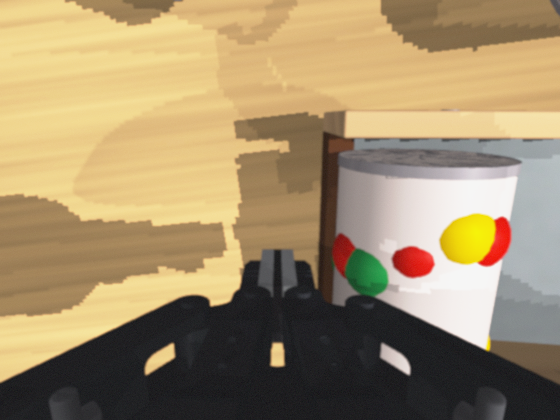

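The tin is back square on the lip. Next I lean the tool 25° (tips uphill) and lower it to just under mid-height, clear of the 24 mm lip.

Call:
apply_moves:
  motion:
    - [[0,0,0,0,6.25,0,-1],[0,0,0,0,6.25,0,-1],[0,0,0,0,6.25,0,-1],[0,0,0,0,6.25,0,-1],[0,0,0,0,0,0,-1]]

```text
time: 5.55
tool_pos: [553.9, -158.1, 45.1]
eef_rot: [[0.125, 0.991, 0.057], [0.897, -0.137, 0.419], [0.423, -0.001, -0.906]]
wrist_force: [-1.2, -2.3, -0.5]
opening: 0.1
```

Call:
apply_moves:
  motion:
    - [[-3,0,6.5,0,0,0,-1],[-3,0,6.5,0,0,0,-1],[-3,0,6,0,0,0,-1],[0,0,0,0,0,0,-1],[0,0,0,0,0,0,-1]]

```text
time: 5.97
tool_pos: [556.1, -147.8, 25.5]
eef_rot: [[0.111, 0.993, 0.051], [0.899, -0.122, 0.42], [0.423, -0.001, -0.906]]
wrist_force: [-0.5, -0.4, 0.6]
opening: 0.1
```

```bash
python3 - <<'E'
from h import *
from cell import viewer,bot
p,R=st(); print(np.round(bot.get_obs()['joint_pos'],1))
f=viewer.grab_frame('scene');cv2.imwrite('pics/s5.png',cv2.resize(f['pixels'][100:280,150:420],None,fx=2.5,fy=2.5))
E
```

```text
t 5.97 tcp [ 556.1 -147.8   25.5] gutter -198.8 0.2 open 0.1 F [-0.5 -0.4  0.6]
[[0.111, 0.993, 0.051], [0.899, -0.122, 0.42], [0.423, -0.001, -0.906]]
[ 28.9  46.   -6.9 100.  -27.2  45.1 127.9]
```

View pics/s5.png

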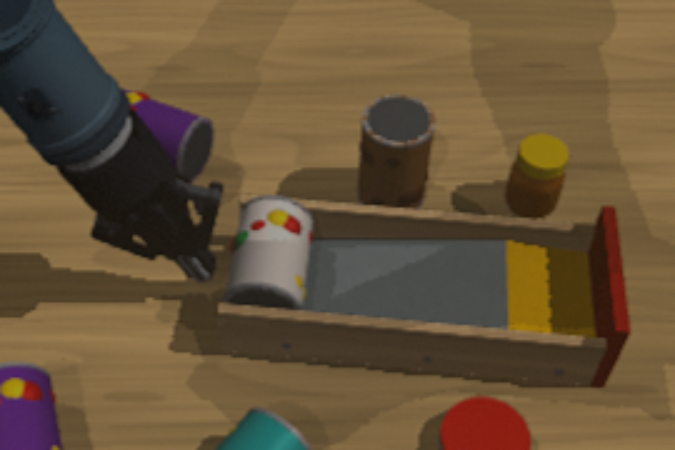

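Call:
apply_moves:
  motion:
    - [[2.7,0,1.3,0,0,0,-1],[2.7,0,1.3,0,0,0,-1],[2.7,0,1.3,0,0,0,-1],[2.7,0,1.2,0,0,0,-1],[1.9,0,0.6,0,0,0,-1]]

```text
time: 6.43
tool_pos: [558.0, -135.1, 26.3]
eef_rot: [[0.113, 0.992, 0.053], [0.899, -0.124, 0.42], [0.423, 0.0, -0.906]]
wrist_force: [0.6, -0.0, -1.2]
opening: -0.3
```

Call:
apply_moves:
  motion:
    - [[1.9,0,0.6,0,0,0,-1],[1.9,0,0.6,0,0,0,-1],[1.9,0,0.6,0,0,0,-1],[1.9,0,0.6,0,0,0,-1],[1.9,0,0.6,0,0,0,-1]]

```text
time: 6.85
tool_pos: [559.2, -126.2, 27.4]
eef_rot: [[0.113, 0.992, 0.053], [0.899, -0.125, 0.419], [0.422, 0.0, -0.906]]
wrist_force: [-0.4, -1.2, -0.8]
opening: 0.2
```

```bash
python3 - <<'E'
from h import *
from cell import viewer,bot
p,R=st()
f=viewer.grab_frame('scene');cv2.imwrite('pics/s6.png',cv2.resize(f['pixels'][100:280,150:420],None,fx=2.5,fy=2.5))
E
```

```text
t 6.85 tcp [ 559.2 -126.2   27.4] gutter -177.0 -0.2 open 0.2 F [-0.4 -1.2 -0.8]
[[0.113, 0.992, 0.053], [0.899, -0.125, 0.419], [0.422, 0.0, -0.906]]
```

View pics/s6.png

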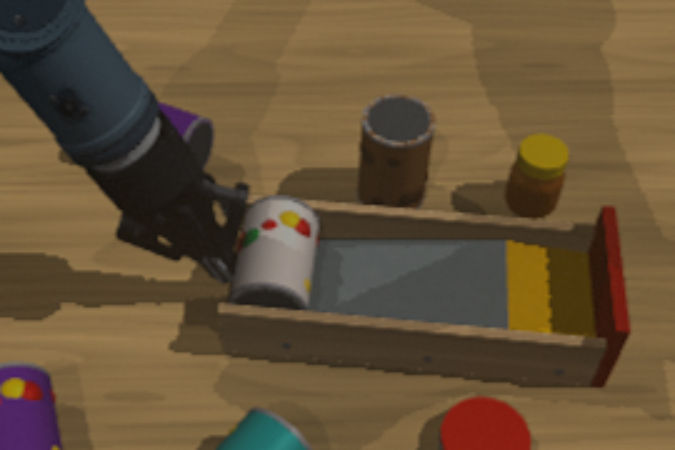

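The tin rolls freely now at about 1 N. I'll carry on up the slope at 36 mm/s.

Call:
apply_moves:
  motion:
    - [[2.9,0,0.9,0,0,0,-1],[2.9,0,0.9,0,0,0,-1],[2.9,0,0.9,0,0,0,-1],[2.9,0,0.9,0,0,0,-1],[2.9,0,0.9,0,0,0,-1]]

```text
time: 7.32
tool_pos: [561.1, -110.7, 29.5]
eef_rot: [[0.113, 0.992, 0.053], [0.899, -0.125, 0.419], [0.423, 0.0, -0.906]]
wrist_force: [0.9, -1.2, 1.3]
opening: 0.1
```

Call:
apply_moves:
  motion:
    - [[2.9,0,0.9,0,0,0,-1],[2.9,0,0.9,0,0,0,-1],[2.9,0,0.9,0,0,0,-1],[2.9,0,0.9,0,0,0,-1],[2.9,0,0.9,0,0,0,-1]]

```text
time: 7.73
tool_pos: [562.9, -95.9, 31.5]
eef_rot: [[0.113, 0.992, 0.053], [0.899, -0.125, 0.419], [0.423, 0.0, -0.906]]
wrist_force: [-0.9, -0.4, 0.7]
opening: -0.0
```

```bash
python3 - <<'E'
from h import *
from cell import viewer,bot
p,R=st()
f=viewer.grab_frame('scene');cv2.imwrite('pics/s7.png',cv2.resize(f['pixels'][100:280,150:420],None,fx=2.5,fy=2.5))
E
```

```text
t 7.73 tcp [562.9 -95.9  31.5] gutter -146.5 -0.1 open -0.0 F [-0.9 -0.4  0.7]
[[0.113, 0.992, 0.053], [0.899, -0.125, 0.419], [0.423, 0.0, -0.906]]
```

View pics/s7.png

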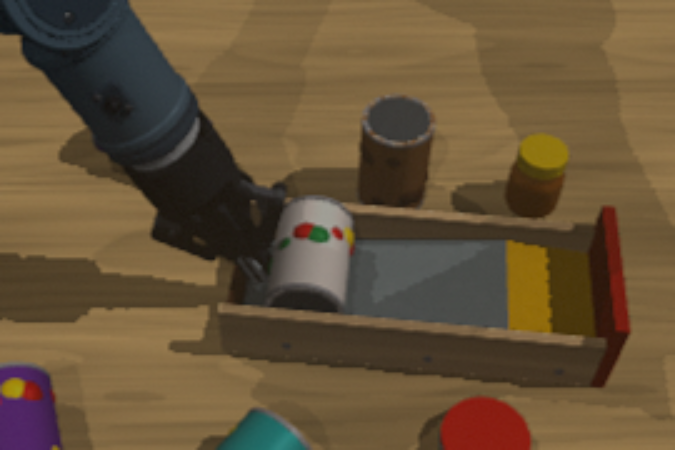

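Call:
apply_moves:
  motion:
    - [[2.9,0,0.95,0,0,0,-1],[2.9,0,0.95,0,0,0,-1],[2.9,0,0.95,0,0,0,-1],[2.9,0,0.95,0,0,0,-1],[2.9,0,0.95,0,0,0,-1]]

```text
time: 8.2
tool_pos: [564.8, -80.8, 33.3]
eef_rot: [[0.113, 0.992, 0.053], [0.899, -0.125, 0.419], [0.423, 0.0, -0.906]]
wrist_force: [0.2, -0.3, 0.2]
opening: 0.1
```

Call:
apply_moves:
  motion:
    - [[2.9,0,0.95,0,0,0,-1],[2.9,0,0.95,0,0,0,-1],[2.9,0,0.95,0,0,0,-1],[2.9,0,0.95,0,0,0,-1],[2.9,0,0.95,0,0,0,-1]]

```text
time: 8.62
tool_pos: [566.7, -65.8, 35.2]
eef_rot: [[0.113, 0.992, 0.053], [0.899, -0.125, 0.419], [0.423, 0.0, -0.906]]
wrist_force: [-0.1, -0.4, 0.3]
opening: 0.0
```

Call:
apply_moves:
  motion:
    - [[2.9,0,0.95,0,0,0,-1],[2.9,0,0.95,0,0,0,-1],[2.9,0,0.95,0,0,0,-1],[2.9,0,0.95,0,0,0,-1],[2.9,0,0.95,0,0,0,-1]]

```text
time: 9.03
tool_pos: [568.6, -50.8, 37.0]
eef_rot: [[0.113, 0.992, 0.053], [0.899, -0.125, 0.419], [0.423, 0.0, -0.906]]
wrist_force: [0.2, -1.2, 0.6]
opening: 0.1
```

```bash
python3 - <<'E'
from h import *
from cell import viewer,bot
p,R=st()
f=viewer.grab_frame('scene');cv2.imwrite('pics/s8.png',cv2.resize(f['pixels'][100:280,150:420],None,fx=2.5,fy=2.5))
E
```

```text
t 9.03 tcp [568.6 -50.8  37. ] gutter -101.0 -0.0 open 0.1 F [ 0.2 -1.2  0.6]
[[0.113, 0.992, 0.053], [0.899, -0.125, 0.419], [0.423, 0.0, -0.906]]
```

View pics/s8.png

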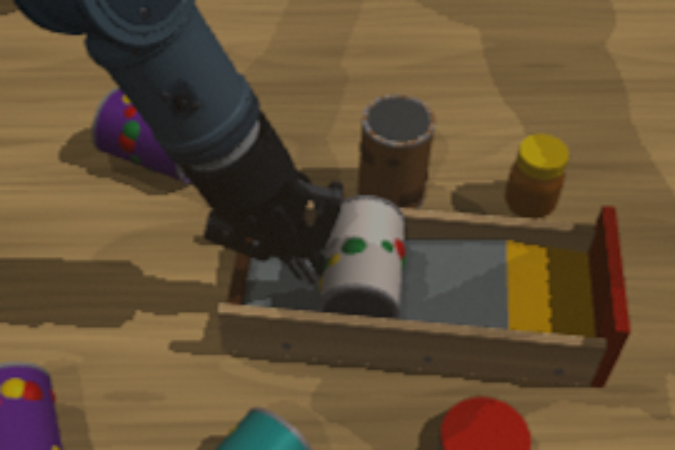

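```bash
python3 - <<'E'
from h import *
from cell import viewer,bot
p,R=st()
for n in ['scene','side']:
    f=viewer.grab_frame(n);W=cloud(f).reshape(-1,3);hs=cv2.cvtColor(f['pixels'],cv2.COLOR_BGR2HSV).reshape(-1,3)
    gx=(W[:,:2]-O)@ux;gy=(W[:,:2]-O)@uy
    for a,b in((45,55),(55,65),(65,80),(80,100),(100,130),(130,200)):
        m=(gy>a)&(gy<b)&(gx>-330)&(gx<-90)&(W[:,2]>75)
        print(n,a,b,m.sum(),np.percentile(W[m,2],[1,50]).round() if m.sum()>5 else '')
E
```

```text
t 9.08 tcp [568.7 -49.9  37.1] gutter -100.1 0.0 open -0.0 F [-0.6  1.6  0.1]
[[0.112, 0.992, 0.053], [0.899, -0.124, 0.42], [0.423, 0.0, -0.906]]
scene 45 55 88 [407. 437.]
scene 55 65 37 [418. 435.]
scene 65 80 8 [435. 439.]
scene 80 100 0 
scene 100 130 0 
scene 130 200 0 
side 45 55 323 [304. 349.]
side 55 65 280 [317. 357.]
side 65 80 256 [337. 366.]
side 80 100 0 
side 100 130 0 
side 130 200 0
```

Call:
apply_moves:
  motion:
    - [[2.9,0,0.95,0,0,0,-1],[2.9,0,0.95,0,0,0,-1],[2.9,0,0.95,0,0,0,-1],[2.9,0,0.95,0,0,0,-1],[2.9,0,0.95,0,0,0,-1]]

```text
time: 9.6
tool_pos: [570.5, -35.7, 38.8]
eef_rot: [[0.113, 0.992, 0.053], [0.899, -0.125, 0.419], [0.423, 0.0, -0.906]]
wrist_force: [-0.1, -0.4, 0.6]
opening: 0.2
```

The arm is more than 300 mm high outside the channel, so the brown tin and jar are well clear. I'll continue.

Call:
apply_moves:
  motion:
    - [[2.9,0,0.95,0,0,0,-1],[2.9,0,0.95,0,0,0,-1],[2.9,0,0.95,0,0,0,-1],[2.9,0,0.95,0,0,0,-1],[2.9,0,0.95,0,0,0,-1]]

```text
time: 10.02
tool_pos: [572.3, -20.7, 40.6]
eef_rot: [[0.113, 0.992, 0.053], [0.899, -0.125, 0.419], [0.423, -0.0, -0.906]]
wrist_force: [-0.1, -0.6, -0.4]
opening: 0.3
```

Call:
apply_moves:
  motion:
    - [[2.9,0,0.95,0,0,0,-1],[2.9,0,0.95,0,0,0,-1],[2.9,0,0.95,0,0,0,-1],[2.9,0,0.95,0,0,0,-1],[2.9,0,0.95,0,0,0,-1]]

```text
time: 10.43
tool_pos: [574.3, -5.7, 42.5]
eef_rot: [[0.113, 0.992, 0.053], [0.899, -0.125, 0.419], [0.423, 0.0, -0.906]]
wrist_force: [-0.2, -1.2, 0.6]
opening: 0.1
```

Call:
apply_moves:
  motion:
    - [[2.9,0,0.95,0,0,0,-1],[2.9,0,0.95,0,0,0,-1],[2.9,0,0.95,0,0,0,-1],[2.9,0,0.95,0,0,0,-1],[2.9,0,0.95,0,0,0,-1]]

```text
time: 10.85
tool_pos: [576.1, 9.3, 44.3]
eef_rot: [[0.113, 0.992, 0.053], [0.899, -0.125, 0.419], [0.423, -0.0, -0.906]]
wrist_force: [0.2, -1.8, 0.9]
opening: 0.2
```

Call:
apply_moves:
  motion:
    - [[2.9,0,0.95,0,0,0,-1],[2.9,0,0.95,0,0,0,-1],[2.9,0,0.95,0,0,0,-1],[2.9,0,0.95,0,0,0,-1],[2.9,0,0.95,0,0,0,-1]]

```text
time: 11.27
tool_pos: [578.1, 24.3, 46.1]
eef_rot: [[0.113, 0.992, 0.053], [0.899, -0.125, 0.419], [0.423, 0.0, -0.906]]
wrist_force: [-0.4, -0.1, -0.1]
opening: 0.1
```

```bash
python3 - <<'E'
from h import *
from cell import viewer,bot
p,R=st()
f=viewer.grab_frame('scene');cv2.imwrite('pics/s9.png',cv2.resize(f['pixels'][100:280,150:420],None,fx=2.5,fy=2.5))
E
```

```text
t 11.27 tcp [578.1  24.3  46.1] gutter -25.3 0.0 open 0.1 F [-0.4 -0.1 -0.1]
[[0.113, 0.992, 0.053], [0.899, -0.125, 0.419], [0.423, 0.0, -0.906]]
```

View pics/s9.png

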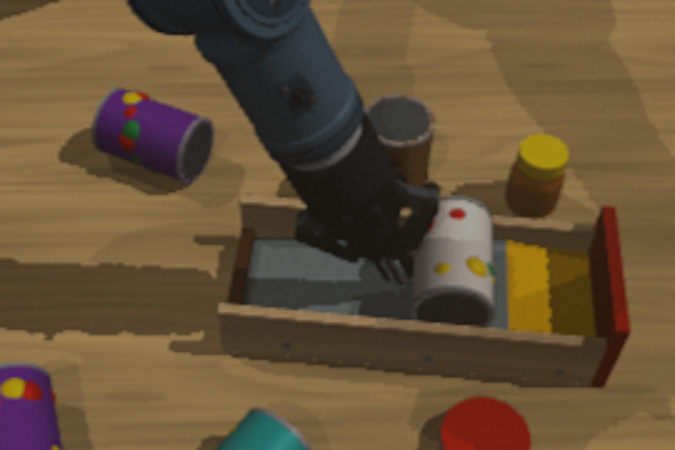

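Call:
apply_moves:
  motion:
    - [[2.9,0,0.95,0,0,0,-1],[2.9,0,0.95,0,0,0,-1],[2.9,0,0.95,0,0,0,-1],[2.9,0,0.95,0,0,0,-1],[2.9,0,0.95,0,0,0,-1]]

```text
time: 11.73
tool_pos: [579.9, 39.4, 47.9]
eef_rot: [[0.113, 0.992, 0.053], [0.899, -0.125, 0.419], [0.423, 0.0, -0.906]]
wrist_force: [-0.0, -0.1, 1.2]
opening: 0.2
```

Call:
apply_moves:
  motion:
    - [[2.9,0,0.95,0,0,0,-1],[2.9,0,0.95,0,0,0,-1],[2.9,0,0.95,0,0,0,-1],[2.9,0,0.95,0,0,0,-1],[2.9,0,0.95,0,0,0,-1]]

```text
time: 12.15
tool_pos: [581.9, 54.4, 49.7]
eef_rot: [[0.113, 0.992, 0.053], [0.899, -0.125, 0.419], [0.423, 0.0, -0.906]]
wrist_force: [-0.7, -0.2, 0.5]
opening: -0.3
```

Call:
apply_moves:
  motion:
    - [[2.4,0,0.8,0,0,0,-1],[2.0,0,0.7,0,0,0,-1],[1.9,0,0.65,0,0,0,-1],[1.9,0,0.7,0,0,0,-1],[1.9,0,0.7,0,0,0,-1]]

```text
time: 12.57
tool_pos: [583.2, 64.8, 50.8]
eef_rot: [[0.113, 0.992, 0.053], [0.899, -0.125, 0.419], [0.423, 0.0, -0.906]]
wrist_force: [-0.6, -0.5, -0.5]
opening: 0.3
```

```bash
python3 - <<'E'
from h import *
from cell import viewer,bot
p,R=st()
f=viewer.grab_frame('side');cv2.imwrite('pics/s10.png',cv2.resize(f['pixels'][130:360,150:420],None,fx=2.2,fy=2.2))
E
```

```text
t 12.57 tcp [583.2  64.8  50.8] gutter 15.5 0.1 open 0.3 F [-0.6 -0.5 -0.5]
[[0.113, 0.992, 0.053], [0.899, -0.125, 0.419], [0.423, 0.0, -0.906]]
```

View pics/s10.png

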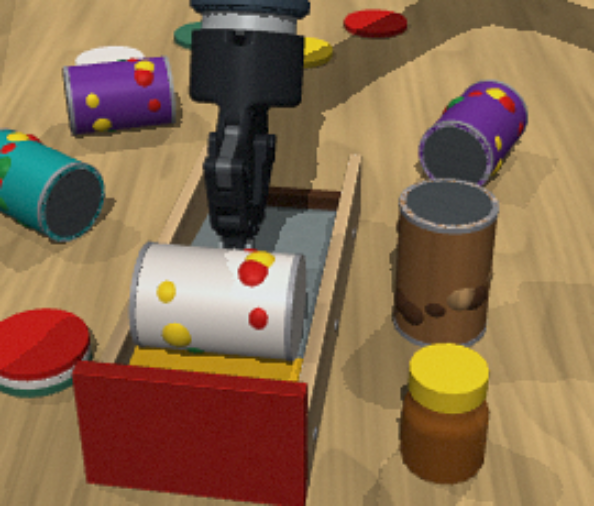

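Call:
apply_moves:
  motion:
    - [[1.9,0,0.7,0,0,0,-1],[1.9,0,0.7,0,0,0,-1],[1.8,0,0.8,0,0,0,-1],[1.8,0,0.85,0,0,0,-1],[1.8,0,0.85,0,0,0,-1]]

```text
time: 13.03
tool_pos: [584.3, 74.9, 51.1]
eef_rot: [[0.113, 0.992, 0.053], [0.899, -0.125, 0.42], [0.423, -0.0, -0.906]]
wrist_force: [0.4, -0.2, -0.3]
opening: 0.1
```

```bash
cat >> h.py <<'E'
def tin(f,lo=-20):
    W=cloud(f);v=W.reshape(-1,3);hsv=cv2.cvtColor(f['pixels'],cv2.COLOR_BGR2HSV).reshape(-1,3)
    gx=(v[:,:2]-O)@ux;gy=(v[:,:2]-O)@uy
    m=(abs(gy)<52)&(gx>lo)&(gx<139)&(v[:,2]>62)&(hsv[:,1]<70)&(hsv[:,2]>110)
    x,z=gx[m],v[m,2]
    A=np.c_[2*x,2*z,np.ones(len(x))]
    # circle with r=33 known: robust lsq
    from scipy.optimize import least_squares
    s=least_squares(lambda c:np.hypot(x-c[0],z-c[1])-33,[x.mean(),z.mean()-25],loss='soft_l1')
    # ends: slope of axis
    print('tin n',m.sum(),'centre gx,z',s.x.round(1),'gy range',np.percentile(gy[m],[1,99]).round(1))
E
python3 - <<'E'
from h import *
from cell import viewer,bot
p,R=st()
f=viewer.grab_frame('side');tin(f)
cv2.imwrite('pics/s11.png',cv2.resize(f['pixels'][130:360,150:420],None,fx=2.2,fy=2.2))
f=viewer.grab_frame('scene');tin(f)
E
```

```text
t 13.03 tcp [584.3  74.9  51.1] gutter 25.7 0.2 open 0.1 F [ 0.4 -0.2 -0.3]
[[0.113, 0.992, 0.053], [0.899, -0.125, 0.42], [0.423, -0.0, -0.906]]
tin n 2874 centre gx,z [65.6 73.1] gy range [-50.2  47.7]
tin n 598 centre gx,z [65.7 72.2] gy range [-47.9  44.3]
```

View pics/s11.png

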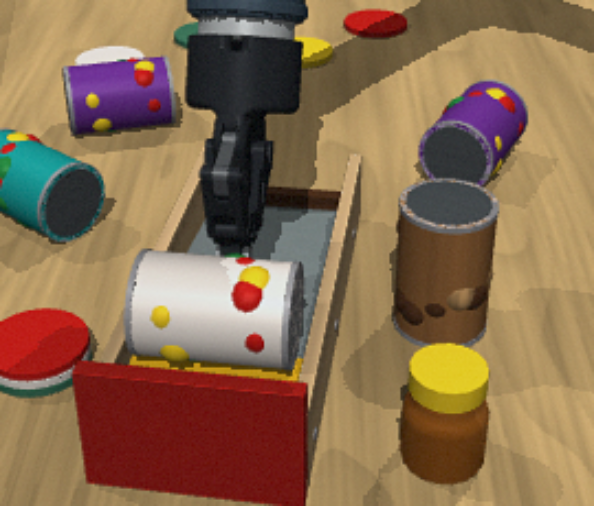

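The tin is centred on the ridge (gx 65.6), so a few more gentle millimetres will do it.

Call:
apply_moves:
  motion:
    - [[1.8,0,0.85,0,0,0,-1],[1.8,0,0.85,0,0,0,-1],[1.8,0,0.85,0,0,0,-1],[1.8,0,0.85,0,0,0,-1],[0.9,0,0.4,0,0,0,-1]]

```text
time: 13.55
tool_pos: [585.5, 84.0, 51.1]
eef_rot: [[0.113, 0.992, 0.053], [0.899, -0.124, 0.42], [0.423, -0.0, -0.906]]
wrist_force: [-0.2, -0.7, 0.3]
opening: -0.3
```

Call:
apply_moves:
  motion:
    - [[0,0,0,0,0,0,-1],[0,0,0,0,0,0,-1],[0,0,0,0,0,0,-1]]

```text
time: 13.8
tool_pos: [585.5, 83.3, 51.1]
eef_rot: [[0.113, 0.992, 0.053], [0.899, -0.125, 0.419], [0.423, 0.0, -0.906]]
wrist_force: [0.1, 0.6, -0.3]
opening: 0.3
```

```bash
python3 - <<'E'
from h import *
from cell import viewer,bot
p,R=st()
f=viewer.grab_frame('side');tin(f)
f=viewer.grab_frame('scene');tin(f)
cv2.imwrite('pics/s12.png',cv2.resize(f['pixels'][100:280,150:420],None,fx=2.5,fy=2.5))
E
```

```text
t 13.8 tcp [585.5  83.3  51.1] gutter 34.2 0.1 open 0.3 F [ 0.1  0.6 -0.3]
[[0.113, 0.992, 0.053], [0.899, -0.125, 0.419], [0.423, 0.0, -0.906]]
tin n 2503 centre gx,z [105.9  69. ] gy range [-50.3  47.8]
tin n 632 centre gx,z [106.   67.3] gy range [-47.2  45.3]
```

View pics/s12.png

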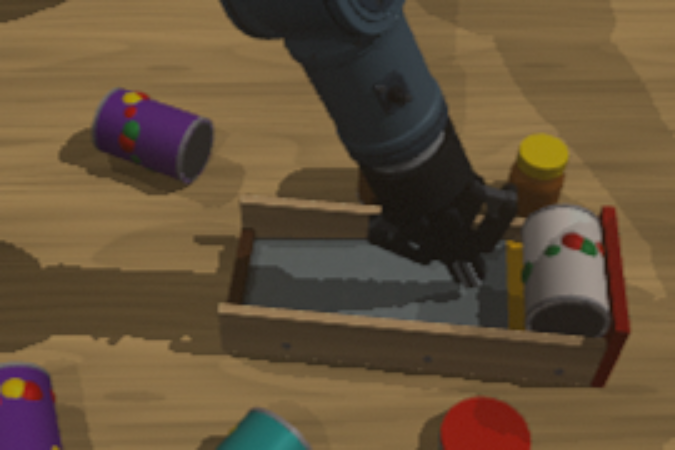

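The tin has rolled to the stop (centre gx ≈ 106). I'll withdraw along the tool axis, which runs back and up.

Call:
apply_moves:
  motion:
    - [[0,0,-10,0,0,0,-1],[0,0,-20,0,0,0,-1],[0,0,-30,0,0,0,-1],[0,0,-35,0,0,0,-1],[0,0,-35,0,0,0,-1]]

```text
time: 14.32
tool_pos: [578.0, 28.1, 170.6]
eef_rot: [[0.113, 0.992, 0.052], [0.899, -0.125, 0.419], [0.422, -0.001, -0.906]]
wrist_force: [1.1, -0.1, 0.3]
opening: -0.3
```

Call:
apply_moves:
  motion:
    - [[0,0,-35,0,0,0,-1],[0,0,-20,0,0,0,-1],[0,0,0,0,0,0,-1],[0,0,0,0,0,0,-1],[0,0,0,0,0,0,-1]]

```text
time: 14.73
tool_pos: [575.1, 6.3, 218.4]
eef_rot: [[0.113, 0.992, 0.052], [0.899, -0.124, 0.42], [0.423, -0.001, -0.906]]
wrist_force: [0.1, -0.5, 0.2]
opening: -0.0
```

Call:
apply_moves:
  motion:
    - [[0,0,0,0,0,0,-1],[0,0,0,0,0,0,-1],[0,0,0,0,0,0,-1],[0,0,0,0,0,0,-1],[0,0,0,0,0,0,-1]]

```text
time: 15.15
tool_pos: [575.6, 6.1, 218.4]
eef_rot: [[0.113, 0.992, 0.052], [0.899, -0.125, 0.419], [0.423, -0.001, -0.906]]
wrist_force: [0.1, -0.3, 0.1]
opening: 0.0
```

```bash
python3 - <<'E'
from h import *
from cell import viewer,bot
p,R=st()
f=viewer.grab_frame('side');tin(f)
cv2.imwrite('pics/d13.png',f['pixels'])
f=viewer.grab_frame('scene');tin(f)
cv2.imwrite('pics/s13.png',f['pixels'])
E
```

```text
t 15.15 tcp [575.6   6.1 218.4] gutter -43.7 0.2 open 0.0 F [ 0.1 -0.3  0.1]
[[0.113, 0.992, 0.052], [0.899, -0.125, 0.419], [0.423, -0.001, -0.906]]
tin n 2155 centre gx,z [107.3  68.1] gy range [-50.5  47.9]
tin n 662 centre gx,z [106.   67.3] gy range [-46.8  43.6]
```

View pics/s13.png

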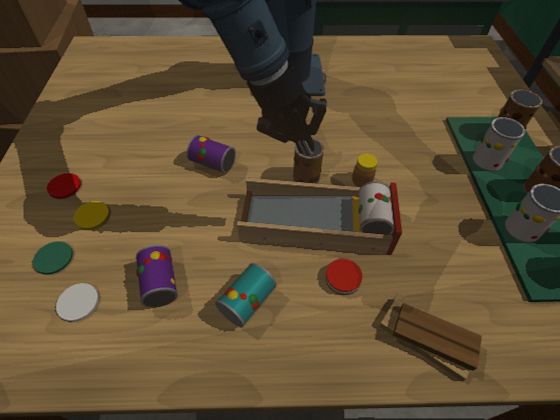

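View pics/d13.png

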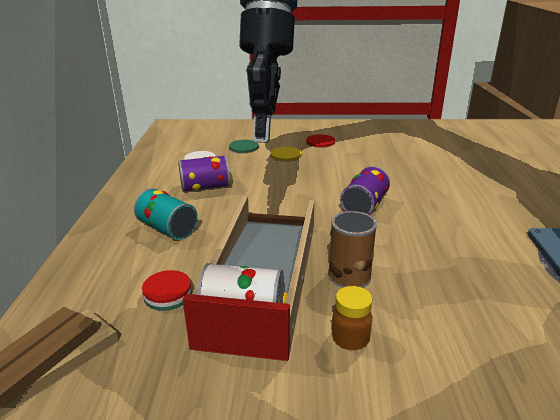

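The tin rests against the stop at scene (375,208) and side (242,290). The brown tin, jar, lids and look-alikes are where they were, and the hand is at z 218, clear of everything.

```bash
python3 -c "
from cell import bot; print(bot.hand_in())"
```

```text
the job is handed in; nothing more can be done
None
```

The white spotted tin now rests against the red stop board. I pushed it up the slope and over the hump with shut fingertips and handed the job in at about 15 s.

**First push jammed:** with the fingers upright, the tin stuck to them and the wrist force reached about 29 N. I backed off slowly, and the few millimetres the tin may have gained were lost as it settled back on the lip. I then leaned the tool 25° and pushed just below mid-height. After that the tin rolled at 36 mm/s or less with only about 1–2 N, and rolled the last stretch to the stop by itself.

**Last checks before hand-in:**
- **Tin position:** the side view put its centre at gutter x 107.3 mm and 68.1 mm above the table. The scene view gave 106.0 mm and 67.3 mm. Both are within calibration of the target (107 and 68 mm), and they differ from each other by about 1 mm.
- **Staying put:** the scene view's reading did not change over the last 1.3 s.
- **Hand:** at 218 mm height with about zero force, touching nothing.
- **Everything else:** the brown tin, jar, lids and look-alikes look unmoved in both views. I compared these by eye only.

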